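# Close up a vial row with its retaining comb

### The job

Take the red-capped vial from the grey tray and stand it fully down in the empty middle pocket of the white sample cassette. Then fit the orange retaining comb over the row of vials, teeth down, every tooth in its own slot and the comb fully home and level; it is kept in the hooded caddy, so it has to be slid out along the trough before it can be lifted. Lower it gently without forcing it, never let it tip over, and leave the other vials and the bottles and box on the bench where they are.

Things in the scene. Friction and masses are not known exactly. Their poses are not given: they have to be found in the camera images.
- cassette: fixed white sample cassette, 44 x 170 mm, row along its y, origin at the centre of its underside, top face 34 mm up. Five vial pockets 15 mm square at y = 0, +-26, +-52 mm; only the middle one is empty, the rest hold fixed blue-capped vials standing 14 mm out. Six slots at y = +-13, +-39, +-65 mm (7 mm along y, 15 mm along x, bottom 6 mm above the underside)
- pocket (a point): centre of the floor of the cassette's empty middle pocket, 16 mm above the cassette's underside, 18 mm below its top face: where the red vial's origin lies when it is fully in
- seat (a point): where the comb's origin lies when it is fully home, 14 mm above the cassette's underside; axes as the cassette's. The spine's ends then rest on aluminium end rests (52 mm up)
- horns (a point): a point on the cassette between the pair of blue guide horns at its +y end, level with their tops (78 mm up). Each end has such a pair: 4 mm plates, y = +-42 to +-82 mm, inner faces at x = +-8.5 mm. The comb's ends go down between them, so they cannot be held by fingers there; hold the comb by its middle
- comb: loose orange retaining comb, about 60 g, same either way round. Origin at mid-length on the plane of the tooth tips; y along it, z up (teeth down). Six teeth at y = +-13, +-39, +-65 mm, each 4 mm (y) x 12 mm (x), 38 mm long, the last 4 mm narrower. Spine 160 mm long, 12 mm thick, z = 38 to 54 mm. It starts on its teeth in the caddy's trough with just 34 to 46 mm of its -y end showing
- handle (a point): centre of the comb's black handle, 64 mm above the tooth tips: 32 mm along y, 12 mm thick (flush with the spine), z = 54 to 74 mm; hidden under the hood at the start
- caddy: fixed grey caddy, origin on its underside below the mouth of its hood. A straight trough runs along its y from -165 to +130 mm: floor 6 mm up, 15 mm wide inside, aluminium walls 36 mm high, stop wall at y = -165 mm. The comb lifts out only past the hood: its origin between y = -82 and -98 mm, where it meets the stop. The comb slides freely in it and stands by itself when let go
- mouth (a point): the hood's mouth at the trough floor, 6 mm above the caddy's origin. The hood with its blue roof covers the trough on the caddy's +y side: 60 mm wide, 95 mm high, 135 mm long, closed but for this mouth; on the -y side the trough is open above
- red_vial: clear glass vial, 12 mm across and 32 mm tall, the top 10 mm its red cap; origin at the centre of its underside, z up along it. Stands in a tray pocket, top 16 mm above the tray's face; about 12 g; it starts in any of the first five pockets of the tray
- tray: fixed grey vial tray 104 x 104 x 22 mm, origin at the centre of its underside. Six square pockets, 15 to 16.5 mm wide, floor 6 mm up, at x = +-26 mm and y = -30, 0, +30 mm; the one at x = +26, y = +30 mm starts empty, the others hold the red vial and four blue ones
- reagent_bottle: clear bystander bottle with a blue cap, 60 mm across, 125 mm tall; origin at the centre of its underside
- amber_bottle: amber bystander bottle, 44 mm across, 95 mm tall; origin at the centre of its underside
- red_tube: white bystander bottle with a red cap, 28 mm across, 90 mm tall; origin at the centre of its underside
- tip_box: blue closed bystander box 85 x 120 x 55 mm; origin at the centre of its underside
- blue_vial1: clear glass vial, 12 mm across and 32 mm tall, the top 10 mm its blue cap; origin at the centre of its underside, z up along it. Stands in a tray pocket, top 16 mm above the tray's face; a bystander
- blue_vial2: clear glass vial, 12 mm across and 32 mm tall, the top 10 mm its blue cap; origin at the centre of its underside, z up along it. Stands in a tray pocket, top 16 mm above the tray's face; a bystander
- blue_vial3: clear glass vial, 12 mm across and 32 mm tall, the top 10 mm its blue cap; origin at the centre of its underside, z up along it. Stands in a tray pocket, top 16 mm above the tray's face; a bystander
- blue_vial4: clear glass vial, 12 mm across and 32 mm tall, the top 10 mm its blue cap; origin at the centre of its underside, z up along it. Stands in a tray pocket, top 16 mm above the tray's face; a bystander
Mind the look-alikes: they are no part of the job. What is meant by the comb is not blue or purple, and is the larger of those in its own colour.

How it is judged:
By the outcome, as a careful person would: the job done as asked, in the order asked, and still so for the second after the job is handed in, with the robot touching nothing.
It also fails if it takes over 64 s, if anything falls off the work surface, if the arm or the gripper's body presses on something with over 40 N, if the wrist force passes 120 N, or if a joint passes its speed limit or range.

### The arm

A 7-joint arm with a two-finger parallel gripper is mounted at the origin on the work surface. World frame = base frame: x ahead of the robot, y to its left, z up, the work surface at z = 0. Lengths are in m, angles in rad, forces in N, time in s.
With the tool pointing down it reaches from about 0.4 to 0.85 m from the base axis. Payload 10.4 kg.
Tool frame: the origin (TCP) lies midway between the tips of the shut fingers; the grasp point (between the pads) lies 19 mm behind it (r.grasp_offset is the distance from the TCP to the grasp point, in m); z points along the fingers, y is the line along which they close (so a half turn about z gives the same grasp; the last joint's range is limited). The gripper opens to 87 mm and grips with 3 to 60 N. Pads are 19 mm wide; open, the fingers measure 117 mm over their backs; the gripper's body (75 mm by 190 mm) begins 51 mm behind the grasp point.
Start: joints at [1.179, 0.332, -0.065, 1.46, 0.022, 1.35, -0.088], TCP at [0.225, -0.583, 0.223] pointing down, gripper open.
Joint ranges: [-2.6, 2.6], [-0.5, 2.12], [-1.47, 1.34], [0.16, 2.42], [-1.27, 4.41], [0.06, 2.06], [-2.6, 2.6]. Speed limits (rad/s): [2.22, 2.22, 2.79, 2.79, 3.14, 3.14, 3.14].

### API

Orientations are given as a unit quaternion [x, y, z, w].
In Python, from bench import r gives the robot as it stands.
- The arm moves only by the tool drive_tool, never from a script. Its argument "moves" is a list that holds one entry, the list of rows, each a list of 7 numbers: the shift along the tool's x, y, z in m, then the turn, a rotation vector about the tool's x, y, z in rad, then the opening, from 0 (shut) to 1 (fully open). In form: [[[tx, ty, tz, ax, ay, az, jaw], ...]]. A call has 1 to 10 rows; each row shifts and turns the commanded pose from where the row before left it, along the tool's axes as they then stand; what a row does not reach is not made up. A row lasts 1/10 s, in which the tool goes at most 50 mm and 8.59 degrees, less where a joint would pass 70% of its speed; a pose out of reach is approached as far as the arm can. A call is refused whole if a number of a shift passes 0.05 or a number of a turn 0.15, either way. A call with a gripper value outside its range is refused whole. The fingers move at their own pace and stop on an object; "squeeze" is the grip in N (left out, the last holds). Time passes only in rows, so rows that do not move let the fingers close. It gives the time, the measured TCP pose, the force, the opening and the grip force at its end, in the units of the state.
- r.read_state(): the state, without advancing time (a new reading comes with each control period).
- r.camera(name): name is "side" or "top" or "wrist"; returns the picture (400x640x3 uint8, red, green, blue); there is no depth.
- r.camera_info(name): a dict with "mtx" (3x3 intrinsics, pixels), "rvec" (rotation vector, rad) and "tvec" (3), from world to camera coordinates, as OpenCV has them; the wrist camera has in their place "T_tool_cam" (4x4, takes a point from camera to tool coordinates, whose origin is the TCP and whose axes are the flange's). Camera axes: x right, y down, z forward; pixel columns grow to the right and rows downward; lengths in m; the calibration is good to about 2 mm. The wrist camera is an equidistant fisheye: a pixel r from the principal point sees the ray r / f radians off the axis. A picture is of the moment at which its call begins: read the wrist's pose just before it. camera_info takes no time and is no camera call.
- r.close_job(): hands the job in; it is judged then, once.
Trained networks look in the newest picture that a camera, given by its name, has taken for a name from the list of things; names that differ only in an ending like _2 or _b are one class to them, and where a whole thing is asked for, a point or a joint stands for the part that bears it (a point fixed in the world has none). Each returns a list of dicts, best first, with "conf" (0 to 1); they miss things now and then, are a little off and sometimes report something else, mostly with a low value. They report only what shows in the picture. A call takes as long as a camera call. They do not tell look-alikes from the thing itself.
- r.find_in(camera, query): "bbox" ([left, top, right, bottom] in pixels, round what is visible of it).
- r.place_of(camera, query): "at" ([column, row] in pixels: a listed point, or the origin of a listed thing).
The state is a dict: "time": time; "joint_positions": joint angles; "joint_vel": joint speeds; "joint_torque": joint torques, N m; "ee_pos": TCP position; "eef_rot": TCP orientation; "ft_force": force on the tool from outside, world axes, zero at the start; "torque": the same for the moment, N m; "width": finger opening in m; "grip_force": force on a finger pad.
Only numpy, scipy, OpenCV 4.12 (cv2) and the standard library are available. Lean on these libraries where they do the work, as an engineer would, in place of code of your own. Each camera call takes 0.05 s, during which the arm holds its last target. There are 200 camera calls.

## Working session

There is one attempt and no reset: what is moved stays moved. The work goes in short steps, Python scripts to look and compute and a tool call to move; the robot and the scene stay as the last step left them, time stands still between calls to the robot, and variables do not carry over. Pictures are saved under pics/ and viewed, at most 13 in all, crops included, and the job is handed in when it is done.

Besides the shell and the picture viewer there is one more tool, called after ">>>" by a JSON object that holds its "api" and its "payload". drive_tool: Moves the arm, as the interface text tells. Its arguments: {"type":"object","properties":{"moves":{"type":"array"},"squeeze":{"type":"number"}},"required":["moves"]}

```bash
ls; mkdir -p pics; cat > h.py <<'E'
import numpy as np, cv2
from scipy.spatial.transform import Rotation as R
from bench import r
def snap(c,fn=None):
    s=r.read_state(); im=r.camera(c)
    if fn: cv2.imwrite('pics/'+fn,im[:,:,::-1])
    return s,im
def ray(c,uv,s=None):
    i=r.camera_info(c); K=np.array(i['mtx'],float); u,v=uv
    if c=='wrist':
        x=(u-K[0,2])/K[0,0]; y=(v-K[1,2])/K[1,1]; t=np.hypot(x,y)
        d=np.array([0,0,1.]) if t<1e-9 else np.array([x/t*np.sin(t),y/t*np.sin(t),np.cos(t)])
        T=np.array(i['T_tool_cam']); Rt=R.from_quat(s['eef_rot']).as_matrix()
        return np.array(s['ee_pos'])+Rt@T[:3,3], Rt@T[:3,:3]@d
    M=R.from_rotvec(np.ravel(i['rvec'])).as_matrix(); t=np.ravel(i['tvec'])
    p=cv2.undistortPoints(np.array([[[u,v]]],float),K,None).ravel()
    return -M.T@t, M.T@np.array([p[0],p[1],1])
def onz(c,uv,z,s=None):
    o,d=ray(c,uv,s); return o+d*(z-o[2])/d[2]
def proj(c,P,s=None):
    i=r.camera_info(c); K=np.array(i['mtx'],float); P=np.asarray(P,float)
    if c=='wrist':
        T=np.array(i['T_tool_cam']); Rt=R.from_quat(s['eef_rot']).as_matrix()
        p=T[:3,:3].T@(Rt.T@(P-np.array(s['ee_pos']))-T[:3,3]); t=np.arctan2(np.hypot(p[0],p[1]),p[2]); a=np.arctan2(p[1],p[0])
        return K[:2,:2]@[t*np.cos(a),t*np.sin(a)]+K[:2,2]
    return cv2.projectPoints(P.reshape(1,3),np.ravel(i['rvec']).astype(float),np.ravel(i['tvec']).astype(float),K,None)[0].ravel()
E
cat > a.py <<'E'
from h import *
for c in ['top','side']:
    s,im=snap(c,c+'0.png')
    for q,z in [('cassette',0),('pocket',.016),('seat',.014),('horns',.078),('comb',.006),('caddy',0),('mouth',.006),('red_vial',.006),('tray',0)]:
        for d in r.place_of(c,q)[:2]: print(c,q,round(d['conf'],2),np.round(d['at'],0),np.round(onz(c,d['at'],z),3))
print(s); print(r.camera_info('top'))
E
python3 a.py; python3 -c "
import cv2,numpy as np
cv2.imwrite('pics/b.png',np.hstack([cv2.imread('pics/top0.png')]))"
```

```text
pics
top cassette 0.69 [352. 219.] [ 0.477 -0.018  0.   ]
top pocket 0.79 [347. 222.] [ 0.467 -0.006  0.016]
top seat 0.7 [349. 222.] [ 0.468 -0.011  0.014]
top horns 0.8 [325. 214.] [0.486 0.05  0.078]
top horns 0.64 [475. 222.] [ 0.471 -0.305  0.078]
top comb 0.59 [218. 167.] [0.605 0.325 0.006]
top comb 0.58 [214. 115.] [0.739 0.34  0.006]
top caddy 0.77 [235. 168.] [0.602 0.283 0.   ]
top mouth 0.83 [231. 170.] [0.597 0.291 0.006]
top mouth 0.44 [421. 110.] [ 0.76  -0.193  0.006]
top red_vial 0.43 [462. 225.] [ 0.465 -0.297  0.006]
top tray 0.97 [470. 211.] [ 0.5  -0.32  0.  ]
top tray 0.29 [418. 109.] [ 0.764 -0.187  0.   ]
side cassette 0.8 [334. 202.] [ 0.474 -0.01   0.   ]
side cassette 0.46 [259. 156.] [ 0.755 -0.19   0.   ]
side pocket 0.83 [333. 196.] [ 0.477 -0.018  0.016]
side pocket 0.3 [334. 201.] [0.474 0.002 0.016]
side seat 0.83 [332. 200.] [ 0.479 -0.004  0.014]
side seat 0.16 [261. 155.] [ 0.745 -0.184  0.014]
side horns 0.95 [331. 204.] [0.48  0.064 0.078]
side comb 0.87 [400. 282.] [0.262 0.272 0.006]
side comb 0.74 [334. 196.] [ 0.475 -0.03   0.006]
side caddy 
[... 520 characters left out ...]
.06305969e-04, -6.22561026e+01,  2.43719202e-02, -3.89849961e+01,
       -6.12143381e-02,  3.23277118e-02,  9.33282695e-05]), 'ee_pos': array([ 0.22533114, -0.58298048,  0.22253714]), 'eef_rot': array([9.83047650e-01, 1.83350258e-01, 1.90670522e-05, 1.21802138e-05]), 'ft_force': array([0.38776088, 0.67924194, 0.23065918]), 'torque': array([0.02335455, 0.00283927, 0.05105375]), 'grip_force': 0.0, 'width': 0.08747844073506393}
{'mtx': array([[445.01589438,   0.        , 324.08523609],
       [  0.        , 445.01589438, 198.04334453],
       [  0.        ,   0.        ,   1.        ]]), 'rvec': array([ 2.20346006, -2.17511117,  0.06441616]), 'tvec': array([0.04604205, 0.52843468, 1.10506869])}
```

View pics/top0.png

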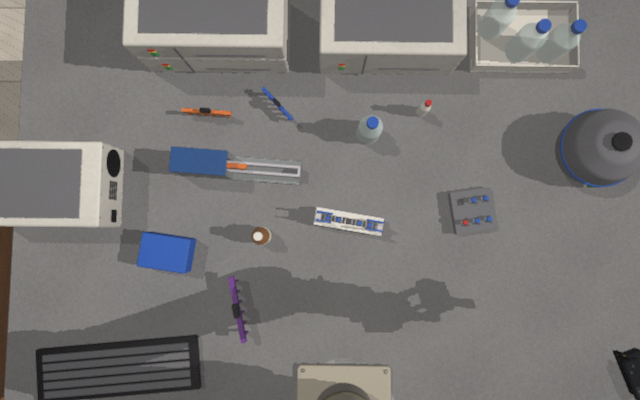

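View pics/side0.png

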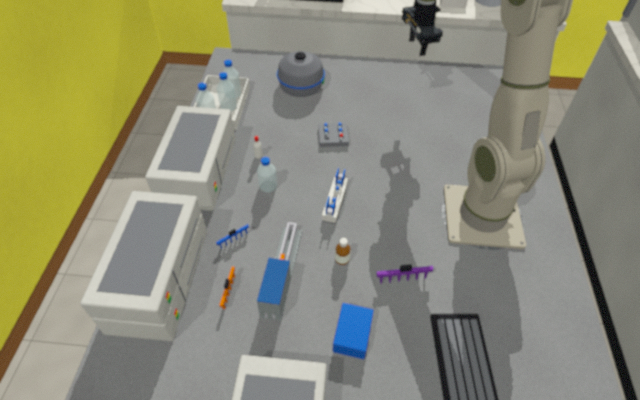

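The top view shows the cassette at (350,221), the tray at (472,212) with the red vial at (466,223), the caddy hood at (200,160), and the comb's orange end at (236,166) in the trough. The side view agrees. The small orange comb at (205,111) and the blue and purple ones are decoys.

>>> {"api": "drive_tool", "payload": {"moves": [[[0.042, -0.017, 0, 0, 0, 0, 0.45], [0.042, -0.017, 0, 0, 0, 0, 0.45], [0.042, -0.017, 0, 0, 0, 0, 0.45], [0.042, -0.017, 0, 0, 0, 0, 0.45], [0.042, -0.017, 0, 0, 0, 0, 0.45], [0.042, -0.017, 0, 0, 0, 0, 0.45], [0.042, -0.017, 0, 0, 0, 0, 0.45], [0.042, -0.017, 0, 0, 0, 0, 0.45]]], "squeeze": 15}}

```text
time: 1.8
ee_pos: [0.4908, -0.3337, 0.2228]
eef_rot: [0.983, 0.183, 0.0, 0.0]
ft_force: [0.2, -0.9, -0.1]
width: 0.0403
grip_force: 0.0
```

>>> {"api": "drive_tool", "payload": {"moves": [[[0, 0, 0, 0, 0, -0.138, 0.45], [0, 0, 0, 0, 0, -0.138, 0.45], [0, 0, 0, 0, 0, -0.138, 0.45], [0, 0, 0, 0, 0, -0.138, 0.45], [0, 0, 0, 0, 0, -0.138, 0.45], [0, 0, 0, 0, 0, -0.138, 0.45], [0, 0, 0, 0, 0, -0.138, 0.45], [0, 0, 0, 0, 0, -0.138, 0.45], [0, 0, 0, 0, 0, -0.138, 0.45], [0, 0, 0, 0, 0, -0.138, 0.45]]]}}

```text
time: 2.8
ee_pos: [0.4897, -0.3351, 0.2226]
eef_rot: [0.639, 0.769, -0.0, 0.0]
ft_force: [-0.1, -0.4, -0.1]
width: 0.0389
grip_force: 0.0
```

```bash
cat > b.py <<'E'
from h import *
s,im=snap('wrist','w1.png'); print(s['ee_pos'],s['eef_rot'],s['joint_positions'],s['width'])
print(r.camera_info('wrist'))
for q,z in [('tray',0),('red_vial',.006),('blue_vial1',.006),('cassette',0),('pocket',.016)]:
    for d in r.place_of('wrist',q)[:5]: print(q,round(d['conf'],2),np.round(d['at'],0),np.round(onz('wrist',d['at'],z,s),4))
d=r.find_in('wrist','red_vial'); print(d[:2])
E
python3 b.py
```

```text
[ 0.48967618 -0.33509857  0.22260256] [ 6.39326981e-01  7.68934980e-01 -3.19244601e-05  8.27022291e-05] [ 0.8856311   0.2958846  -0.44431619  1.53019641  0.12907534  1.34449784
  0.61276988] 0.03890421195798005
{'mtx': array([[309.70691629,   0.        , 322.57644482],
       [  0.        , 309.70691629, 195.21785583],
       [  0.        ,   0.        ,   1.        ]]), 'T_tool_cam': array([[-1.41647116e-04, -9.60116525e-01, -2.79600138e-01,
         7.73507086e-02],
       [ 9.99999399e-01,  1.67849742e-04, -1.08298352e-03,
         2.15867879e-04],
       [ 1.08672119e-03, -2.79600124e-01,  9.60115925e-01,
        -1.63260045e-01],
       [ 0.00000000e+00,  0.00000000e+00,  0.00000000e+00,
         1.00000000e+00]])}
tray 0.56 [338. 158.] [ 0.5064 -0.3176  0.    ]
red_vial 0.52 [316. 136.] [ 0.4745 -0.2955  0.006 ]
blue_vial1 0.66 [315. 180.] [ 0.4822 -0.3499  0.006 ]
blue_vial1 0.53 [315. 158.] [ 0.4777 -0.3218  0.006 ]
blue_vial1 0.44 [356. 187.] [ 0.536  -0.3494  0.006 ]
blue_vial1 0.43 [357. 159.] [ 0.5289 -0.3144  0.006 ]
[{'bbox': [310.9, 131.0, 319.0, 143.8], 'conf': 0.64}]
```

View pics/w1.png

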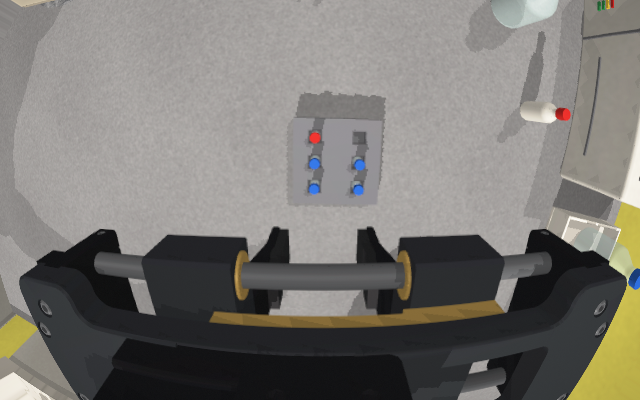

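The wrist view shows the red cap at (315,138) in the tray's -x,+y pocket. The blue caps are at (314,163), (314,188), (359,163) and (358,188), and the empty pocket is at (359,138). I'll use blob centroids to get a closer pose.

```bash
cat >> h.py <<'E'
def caps(im,col,box,amin=15):
    h=cv2.cvtColor(im,cv2.COLOR_RGB2HSV); H,S,V=[h[:,:,i].astype(int) for i in range(3)]
    m={'red':((H<6)|(H>172))&(S>140)&(V>70),'blue':(H>100)&(H<122)&(S>140)&(V>60),'orange':(H>5)&(H<20)&(S>150)&(V>80)}[col]
    k=np.zeros_like(m); k[box[1]:box[3],box[0]:box[2]]=1
    n,l,st,c=cv2.connectedComponentsWithStats((m&k).astype(np.uint8)); return [(c[i],st[i][4]) for i in range(1,n) if st[i][4]>=amin]
def to_tool(s,P):
    return R.from_quat(s['eef_rot']).inv().apply(np.asarray(P)-s['ee_pos'])
E
cat > c.py <<'E'
from h import *
s=r.read_state(); im=cv2.imread('pics/w1.png')[:,:,::-1]
for c in ['red','blue']:
    for p,a in caps(im,c,(285,110,390,210)):
        P=onz('wrist',p,.035,s); print(c,a,p.round(1),P.round(4),to_tool(s,P).round(4))
E
python3 c.py
```

```text
red 90 [314.6 137.5] [ 0.4731 -0.294   0.035 ] [ 0.0433 -0.0092  0.1876]
blue 91 [314.1 163.2] [ 0.4776 -0.3235  0.035 ] [ 0.0135 -0.01    0.1876]
blue 89 [359.3 164.5] [ 0.5293 -0.3157  0.035 ] [0.0121 0.0423 0.1876]
blue 85 [313.6 188.4] [ 0.482  -0.3532  0.035 ] [-0.0165 -0.0108  0.1876]
blue 82 [357.8 189.4] [ 0.5335 -0.3452  0.035 ] [-0.0176  0.0413  0.1876]
```

>>> {"api": "drive_tool", "payload": {"moves": [[[0.0145, -0.003, 0.02, 0, 0, 0.009, 0.4], [0.0145, -0.003, 0.03, 0, 0, 0.009, 0.4], [0.0145, -0.003, 0.03, 0, 0, 0.009, 0.4], [0, 0, 0.03, 0, 0, 0, 0.4], [0, 0, 0.02, 0, 0, 0, 0.4], [0, 0, 0, 0, 0, 0, 0.4]]]}}

```text
time: 3.75
ee_pos: [0.4719, -0.2927, 0.09]
eef_rot: [0.652, 0.758, -0.0, -0.002]
ft_force: [0.7, -0.0, -0.2]
width: 0.0349
grip_force: 0.0
```

```bash
cat > d.py <<'E'
from h import *
s,im=snap('wrist','w2.png'); print(s['ee_pos'])
for c in ['red','blue']:
    for p,a in caps(im,c,(200,60,450,330)):
        P=onz('wrist',p,.035,s); print(c,a,p.round(1),P.round(4),to_tool(s,P).round(4))
E
python3 d.py
```

```text
[ 0.47190238 -0.29269753  0.09000076]
red 236 [324.  214.9] [ 0.4729 -0.2939  0.035 ] [-0.0015  0.001   0.055 ]
blue 142 [387.5 248.8] [ 0.5271 -0.3149  0.035 ] [-0.0304  0.0514  0.0547]
blue 216 [324.3 250.8] [ 0.4777 -0.3235  0.035 ] [-0.0315  0.0013  0.0549]
```

View pics/w2.png

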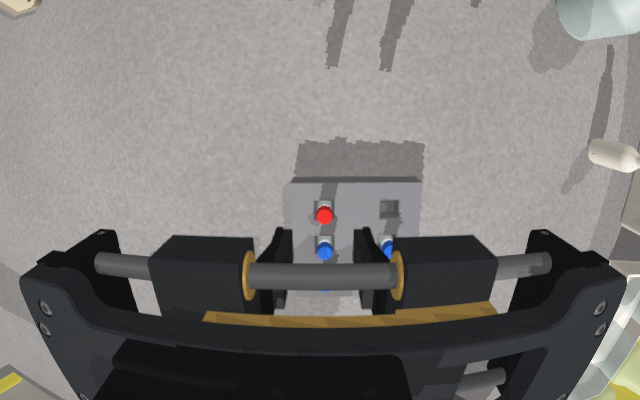

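The red cap at (324,215) is centred between the fingers, about 1 mm off. I'll descend and grip.

>>> {"api": "drive_tool", "payload": {"moves": [[[-0.001, 0.001, 0.022, 0, 0, 0, 0.4], [0, 0, 0.022, 0, 0, 0, 0.4], [0, 0, 0.02, 0, 0, 0, 0.4], [0, 0, 0, 0, 0, 0, 0], [0, 0, 0, 0, 0, 0, 0], [0, 0, 0, 0, 0, 0, 0], [0, 0, 0, 0, 0, 0, 0]]], "squeeze": 12}}

```text
time: 4.5
ee_pos: [0.4755, -0.295, 0.0301]
eef_rot: [0.652, 0.758, 0.0, 0.001]
ft_force: [0.0, -0.0, 1.3]
width: 0.0118
grip_force: 11.9
```

>>> {"api": "drive_tool", "payload": {"moves": [[[0, 0, -0.03, 0, 0, 0, 0], [0, 0, -0.045, 0, 0, 0, 0], [0.02, 0.003, -0.045, 0, 0, 0, 0], [0.04, 0.005, 0, 0, 0, 0.06, 0], [0.04, 0.005, 0, 0, 0, 0.06, 0], [0.04, 0.005, 0, 0, 0, 0.06, 0], [0.04, 0.005, 0, 0, 0, 0.06, 0], [0.04, 0.005, 0, 0, 0, 0.06, 0], [0.03, 0.005, 0, 0, 0, 0.04, 0], [0, 0, 0, 0, 0, 0, 0]]]}}

```text
time: 5.5
ee_pos: [0.5038, -0.0405, 0.1497]
eef_rot: [0.769, 0.639, 0.001, 0.0]
ft_force: [0.1, 0.7, -0.2]
width: 0.0112
grip_force: 11.9
```

```bash
cat > e.py <<'E'
from h import *
s,im=snap('wrist','w3.png'); print(s['ee_pos'],s['eef_rot'],s['width'],s['grip_force'])
for c,z in [('red',.145),('blue',.048)]:
    for p,a in caps(im,c,(150,30,500,330)):
        P=onz('wrist',p,z,s); print(c,a,p.round(1),P.round(4),to_tool(s,P).round(4))
for q,z in [('pocket',.016),('cassette',0),('seat',.014)]:
    for d in r.place_of('wrist',q)[:1]: P=onz('wrist',d['at'],z,s);print(q,round(d['conf'],2),np.round(d['at'],0),P.round(4),to_tool(s,P).round(4))
E
python3 e.py
```

```text
[ 0.5038498  -0.04046945  0.14973789] [7.68983478e-01 6.39267433e-01 1.20345393e-03 3.34130225e-04] 0.011190704464554833 11.87462031841278
red 429 [322.5 245.7] [ 0.503  -0.0434  0.145 ] [-0.0031 -0.0003  0.0047]
blue 591 [284.4  95.5] [0.4881 0.0521 0.048 ] [ 0.088  -0.0326  0.1018]
blue 604 [261.1  94. ] [0.4687 0.0577 0.048 ] [ 0.0899 -0.0527  0.1018]
blue 144 [278.7 135. ] [0.4766 0.0197 0.048 ] [ 0.054  -0.038   0.1017]
blue 144 [281.7 192.5] [ 0.4684 -0.0311  0.048 ] [ 0.0026 -0.0368  0.1017]
blue 659 [281.4 224.4] [ 0.4612 -0.0609  0.048 ] [-0.028  -0.0384  0.1016]
pocket 0.95 [283. 161.] [ 0.4705 -0.0077  0.016 ] [ 0.0259 -0.0391  0.1337]
cassette 0.85 [285. 156.] [ 0.4712 -0.0056  0.    ] [ 0.0281 -0.0388  0.1497]
seat 0.9 [284. 155.] [ 0.4726 -0.0027  0.014 ] [ 0.0312 -0.0379  0.1357]
```

View pics/w3.png

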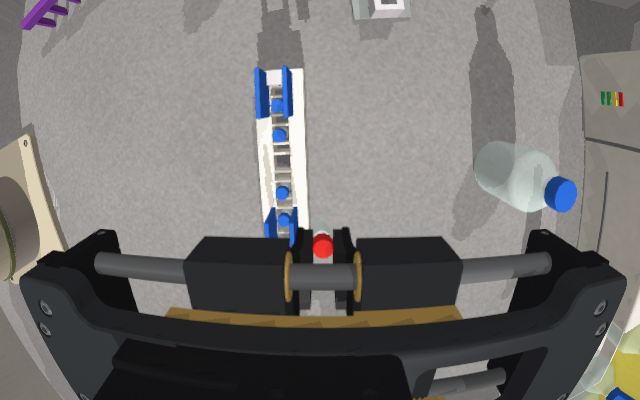

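The wrist view shows the held red cap at (322,246), the blue caps beside the pocket at (279,135) and (282,192), and the empty pocket at (282,162). I'll move over it.

>>> {"api": "drive_tool", "payload": {"moves": [[[0.013, -0.0185, 0, 0, 0, 0, 0], [0.013, -0.019, 0, 0, 0, 0, 0], [0, 0, 0.025, 0, 0, -0.023, 0], [0, 0, 0.025, 0, 0, 0, 0], [0, 0, 0, 0, 0, 0, 0], [0, 0, 0, 0, 0, 0, 0]]]}}

```text
time: 6.3
ee_pos: [0.4707, -0.0136, 0.099]
eef_rot: [0.764, 0.646, -0.0, -0.0]
ft_force: [-0.3, 0.0, 0.8]
width: 0.0112
grip_force: 11.9
```

```bash
cat > e.py <<'E'
from h import *
s,im=snap('wrist','w4.png'); print(s['ee_pos'],s['eef_rot'],s['width'],s['grip_force'])
z0=s['ee_pos'][2]
for c,z in [('red',z0+.005),('blue',.046)]:
    for p,a in caps(im,c,(150,30,500,330)):
        P=onz('wrist',p,z,s); print(c,a,p.round(1),P.round(4),to_tool(s,P).round(4))
for q,z in [('pocket',.016)]:
    for d in r.place_of('wrist',q)[:1]: P=onz('wrist',d['at'],z,s);print(q,round(d['conf'],2),np.round(d['at'],0),P.round(4),to_tool(s,P).round(4))
cv2.imwrite('pics/w4c.png',cv2.resize(im[90:290,220:420,::-1],None,fx=3,fy=3,interpolation=cv2.INTER_CUBIC))
E
python3 e.py
```

```text
[ 0.47073848 -0.01362076  0.09899794] [ 7.63753904e-01  6.45507477e-01 -1.59646282e-04 -2.15510345e-04] 0.011219392142364433 11.874952018260956
red 433 [322.5 245.8] [ 0.4707 -0.0121  0.104 ] [ 0.0015 -0.0003 -0.005 ]
blue 503 [305.5 119.1] [0.4704 0.0567 0.046 ] [ 0.0693 -0.0121  0.053 ]
blue 484 [338.7 119. ] [0.493  0.0529 0.046 ] [0.0693 0.0109 0.053 ]
blue 227 [322.3 132.9] [0.4802 0.0452 0.046 ] [ 0.0595 -0.0004  0.053 ]
blue 223 [322.6 169. ] [0.4761 0.0197 0.046 ] [ 0.0338 -0.0002  0.053 ]
blue 60 [323.5 261.1] [ 0.4646 -0.0529  0.046 ] [-0.0398  0.0005  0.053 ]
blue 73 [310.8 305.5] [ 0.4466 -0.0943  0.046 ] [-0.0836 -0.0103  0.053 ]
blue 29 [337.9 312.4] [ 0.4683 -0.1058  0.046 ] [-0.0913  0.013   0.053 ]
pocket 0.88 [323. 195.] [ 0.472  -0.0076  0.016 ] [0.0061 0.0003 0.083 ]
```

View pics/w4c.png

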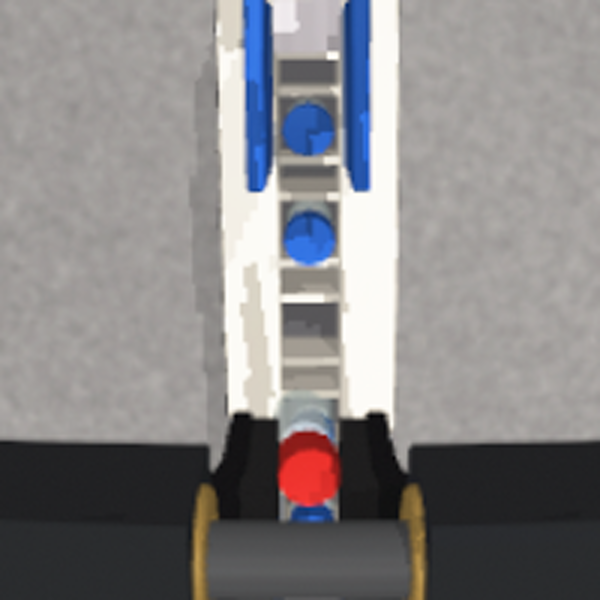

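>>> {"api": "drive_tool", "payload": {"moves": [[[0.0065, 0, 0, 0, 0, 0, 0], [0, 0, 0.018, 0, 0, 0, 0], [0, 0, 0.018, 0, 0, 0, 0], [0, 0, 0.008, 0, 0, 0, 0], [0, 0, 0.004, 0, 0, 0, 0], [0, 0, 0, 0, 0, 0, 0]]]}}

```text
time: 7.0
ee_pos: [0.4727, -0.0061, 0.0511]
eef_rot: [0.763, 0.646, 0.001, 0.0]
ft_force: [1.6, 1.3, -0.3]
width: 0.0116
grip_force: 11.7
```

>>> {"api": "drive_tool", "payload": {"moves": [[[0, 0, 0.006, 0, 0, 0, 0], [0, 0, 0.005, 0, 0, 0, 0], [0, 0, 0, 0, 0, 0, 0]]]}}

```text
time: 7.3
ee_pos: [0.4717, -0.0063, 0.0392]
eef_rot: [0.763, 0.646, -0.0, -0.0]
ft_force: [1.7, 0.1, 0.4]
width: 0.0115
grip_force: 11.9
```

>>> {"api": "drive_tool", "payload": {"moves": [[[0, 0, 0.002, 0, 0, 0, 0], [0, 0, 0, 0, 0, 0, 0], [0, 0, 0, 0, 0, 0, 0.3], [0, 0, 0, 0, 0, 0, 0.3], [0, 0, 0, 0, 0, 0, 0.3], [0, 0, -0.02, 0, 0, 0, 0.3], [0, 0, -0.04, 0, 0, 0, 0.4], [-0.01, 0, -0.05, 0, 0, 0, 0.4], [0, 0, 0, 0, 0, 0, 0.4]]]}}

```text
time: 8.2
ee_pos: [0.4732, -0.0169, 0.152]
eef_rot: [0.764, 0.646, 0.003, 0.003]
ft_force: [0.1, -0.4, -0.6]
width: 0.0339
grip_force: 0.0
```

```bash
cat > e2.py <<'E'
from h import *
s,im=snap('wrist','w5.png'); print(s['ee_pos'],s['eef_rot'])
for c,z in [('red',.046),('blue',.046),('orange',.06)]:
    for p,a in caps(im,c,(50,0,500,330)):
        P=onz('wrist',p,z,s); print(c,a,p.round(1),P.round(4),to_tool(s,P).round(4))
cv2.imwrite('pics/w5c.png',cv2.resize(im[30:280,200:440,::-1],None,fx=2.4,fy=2.4,interpolation=cv2.INTER_CUBIC))
E
python3 e2.py
```

```text
[ 0.47315049 -0.01690766  0.15203661] [0.7636217  0.64565059 0.00253546 0.00328338]
red 149 [317.  181.4] [ 0.4707 -0.0046  0.046 ] [ 0.0118 -0.0053  0.106 ]
blue 279 [304.5 113.8] [0.4703 0.0564 0.046 ] [ 0.0719 -0.0159  0.1059]
blue 275 [330.5 113.7] [0.4924 0.0527 0.046 ] [0.0718 0.0065 0.1061]
blue 146 [317.9 124.5] [0.4801 0.0452 0.046 ] [ 0.0624 -0.0044  0.106 ]
blue 146 [318.2 153.9] [0.476  0.0197 0.046 ] [ 0.0366 -0.0042  0.106 ]
blue 138 [318.9 210. ] [ 0.4679 -0.0316  0.046 ] [-0.0153 -0.0036  0.106 ]
blue 167 [307.5 245.2] [ 0.451 -0.065  0.046] [-0.0511 -0.0147  0.1059]
blue 162 [330.9 244.8] [ 0.4731 -0.0684  0.046 ] [-0.0507  0.0076  0.1061]
blue 138 [319.4 235.6] [ 0.4639 -0.0569  0.046 ] [-0.041  -0.0033  0.106 ]
```

View pics/w5c.png

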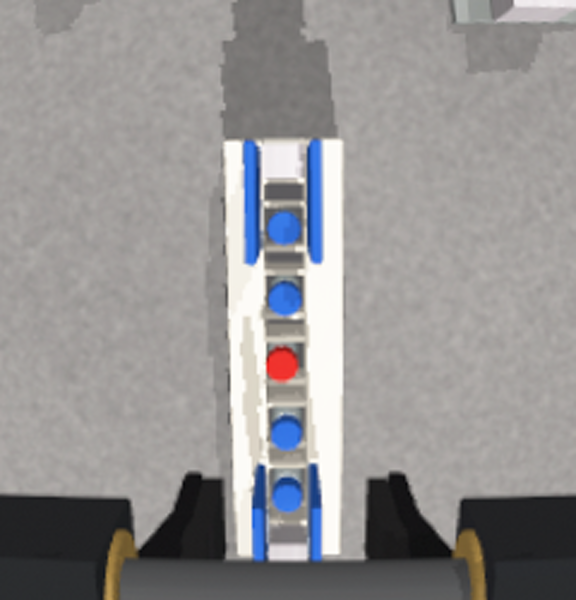

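The red cap sits in the middle of the row, at (283,365) in the crop, the same size and height as the blue caps, so the vial is in. Next is the caddy.

>>> {"api": "drive_tool", "payload": {"moves": [[[0.038, 0.011, -0.01, 0, 0, 0, 0.4], [0.038, 0.011, -0.01, 0, 0, 0, 0.4], [0.038, 0.011, -0.01, 0, 0, 0, 0.4], [0.038, 0.011, -0.01, 0, 0, 0, 0.4], [0.038, 0.011, 0, 0, 0, -0.025, 0.4], [0.038, 0.011, 0, 0, 0, -0.025, 0.4], [0, 0, 0, 0, 0, 0, 0.4], [0, 0, 0, 0, 0, 0, 0.4]]]}}

```text
time: 9.05
ee_pos: [0.5712, 0.1993, 0.1847]
eef_rot: [0.746, 0.666, -0.001, -0.001]
ft_force: [0.5, -0.5, -0.7]
width: 0.0347
grip_force: 0.0
```

```bash
cat > f.py <<'E'
from h import *
s,im=snap('wrist','w6.png'); print(s['ee_pos'],s['eef_rot'])
for c,z in [('orange',.06)]:
    for p,a in caps(im,c,(50,0,600,330)):
        P=onz('wrist',p,z,s); print(c,a,p.round(1),P.round(4),to_tool(s,P).round(4))
h=cv2.cvtColor(im,cv2.COLOR_RGB2HSV); m=((h[:,:,0]>5)&(h[:,:,0]<20)&(h[:,:,1]>150)&(h[:,:,2]>120)).astype(np.uint8); m[230:]=0
n,l,st,c=cv2.connectedComponentsWithStats(m); i=1+np.argmax(st[1:,4]); ys,xs=np.nonzero(l==i)
for y in np.unique(ys)[::4]:
    x=xs[ys==y]; P=onz('wrist',((x.min()+x.max())/2,y),.06,s); print(y,x.min(),x.max(),P.round(4),to_tool(s,P).round(4))
for q,z in [('mouth',.006),('caddy',0),('comb',.006)]:
    for d in r.place_of('wrist',q)[:2]: P=onz('wrist',d['at'],z,s);print(q,round(d['conf'],2),np.round(d['at'],0),P.round(4),to_tool(s,P).round(4))
E
python3 f.py
```

```text
[0.57120017 0.19928016 0.18474873] [ 0.74621384  0.66570471 -0.00111286 -0.00095293]
orange 1015 [464.9  42.4] [0.726  0.3319 0.06  ] [0.1494 0.139  0.1243]
orange 577 [349.4 113.3] [0.6033 0.2681 0.06  ] [0.072  0.0244 0.1247]
orange 964 [195.5 189.9] [0.4413 0.2131 0.06  ] [-0.001  -0.1303  0.1251]
0 458 469 [0.7318 0.3776 0.06  ] [0.1954 0.1396 0.1243]
4 456 469 [0.7298 0.373  0.06  ] [0.1907 0.1382 0.1243]
8 450 469 [0.7256 0.3683 0.06  ] [0.1855 0.1345 0.1243]
12 460 470 [0.7311 0.3643 0.06  ] [0.1822 0.1405 0.1243]
16 460 464 [0.7269 0.3597 0.06  ] [0.1772 0.1369 0.1243]
20 459 464 [0.7257 0.3554 0.06  ] [0.1727 0.1361 0.1243]
24 452 464 [0.721  0.3509 0.06  ] [0.1677 0.132  0.1243]
28 461 465 [0.726  0.3469 0.06  ] [0.1643 0.1374 0.1243]
32 462 465 [0.7259 0.3427 0.06  ] [0.1601 0.1378 0.1243]
36 462 466 [0.7259 0.3385 0.06  ] [0.156  0.1382 0.1243]
40 454 473 [0.7247 0.3343 0.06  ] [0.1517 0.1375 0.1243]
44 463 473 [0.7293 0.3303 0.06  ] [0.1482 0.1425 0.1243]
48 463 473 [0.7287 0.3262 0.06  ] [0.144  0.1424 0.1243]
52 463 473 [0.7281 0.322  0.06  ] [0.1399 0.1423 0.1243]
56 456 474 [0.7242 0.3179 0.06  ] [0.1353 0.1389 0.1243]
60 464 474 [0.7283 0.3139 0.06  ] [0.1317 0.1434 0.1243]
64 464 474 [0.7278 0.3098 0.06  ] [0.1276 0.1433 0.1243]
68 464 475 [0.7279 0.3057 0.06  ] [0.1236 0.1439 0.1243]
72 462 475 [0.7263 0.3017 0.06  ] [0.1194 0.1428 0.1243]
76 464 475 [0.727  0.2976 0.06  ] [0.1155 0.144  0.1243]
80 464 475 [0.7266 0.2936 0.06  ] [0.1114 0.144  0.1243]
mouth 0.72 [210. 180.] [0.4365 0.2105 0.006 ] [-0.0041 -0.1346  0.1791]
mouth 0.68 [342.  94.] [0.6018 0.2883 0.006 ] [0.0919 0.0208 0.1787]
caddy 0.74 [347.  94.] [0.6076 0.288  0.    ] [0.0924 0.0266 0.1846]
comb 0.83 [456.  40.] [0.7413 0.3451 0.006 ] [0.1642 0.1529 0.1782]
comb 0.73 [481. 177.] [0.7647 0.1788 0.006 ] [0.0017 0.1951 0.1782]
```

View pics/w6.png

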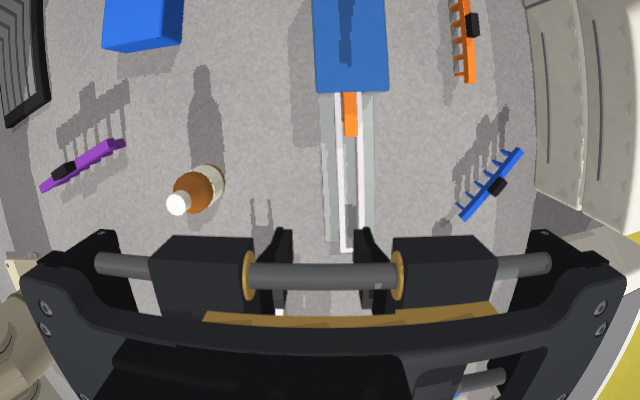

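The wrist view shows the comb's end at columns 343–357, rows 92–135, sticking out of the blue-roofed hood. The trough runs down to (347,250). I'll measure it by rows.

```bash
cat > g.py <<'E'
from h import *
s=r.read_state(); im=cv2.imread('pics/w6.png')[:,:,::-1]
h=cv2.cvtColor(im,cv2.COLOR_RGB2HSV).astype(int); m=(h[:,:,0]>5)&(h[:,:,0]<20)&(h[:,:,1]>150)&(h[:,:,2]>80); m[:,:330]=0;m[:,375:]=0
for y in range(88,142,4):
    x=np.nonzero(m[y])[0]
    if len(x): P=onz('wrist',((x.min()+x.max())/2,y),.06,s); print(y,x.min(),x.max(),im[y,350],to_tool(s,P).round(4),P.round(4))
# aluminium walls: bright columns
g=im.astype(int).sum(2)
for y in (120,160,200,235):
    print(y,[ (x,g[y,x]) for x in range(316,380,3)])
E
python3 g.py
```

```text
92 343 355 [237 131  74] [0.092  0.024  0.1261] [0.6067 0.2852 0.06  ]
96 342 355 [241 133  50] [0.0882 0.0236 0.1261] [0.6058 0.2815 0.06  ]
100 343 355 [241 133  51] [0.0845 0.0241 0.1261] [0.6058 0.2778 0.06  ]
104 343 355 [241 134  51] [0.0807 0.0241 0.1261] [0.6054 0.274  0.06  ]
108 343 355 [241 133  50] [0.077  0.0241 0.1261] [0.605  0.2703 0.06  ]
112 344 355 [241 134  50] [0.0732 0.0246 0.1261] [0.6051 0.2665 0.06  ]
116 344 356 [252 152  57] [0.0695 0.0251 0.1261] [0.6051 0.2628 0.06  ]
120 343 356 [252 152  56] [0.0657 0.0247 0.1261] [0.6043 0.2591 0.06  ]
124 344 356 [252 152  57] [0.062  0.0252 0.1261] [0.6043 0.2553 0.06  ]
128 344 356 [252 152  57] [0.0582 0.0253 0.1262] [0.6039 0.2516 0.06  ]
132 344 356 [252 151  56] [0.0545 0.0253 0.1262] [0.6035 0.2478 0.06  ]
136 346 347 [232 151 104] [0.0506 0.0221 0.1262] [0.5999 0.2444 0.06  ]
120 [(316, np.int64(457)), (319, np.int64(491)), (322, np.int64(498)), (325, np.int64(496)), (328, np.int64(495)), (331, np.int64(500)), (334, np.int64(371)), (337, np.int64(672)), (340, np.int64(673)), (343, np.int64(244)), (346, np.int6
[... 1012 characters left out ...]
2, np.int64(485)), (355, np.int64(482)), (358, np.int64(583)), (361, np.int64(712)), (364, np.int64(637)), (367, np.int64(545)), (370, np.int64(545)), (373, np.int64(546)), (376, np.int64(502)), (379, np.int64(519))]
235 [(316, np.int64(503)), (319, np.int64(500)), (322, np.int64(490)), (325, np.int64(502)), (328, np.int64(554)), (331, np.int64(486)), (334, np.int64(478)), (337, np.int64(474)), (340, np.int64(693)), (343, np.int64(724)), (346, np.int64(458)), (349, np.int64(332)), (352, np.int64(334)), (355, np.int64(92)), (358, np.int64(100)), (361, np.int64(97)), (364, np.int64(68)), (367, np.int64(65)), (370, np.int64(62)), (373, np.int64(491)), (376, np.int64(494)), (379, np.int64(494))]
```

>>> {"api": "drive_tool", "payload": {"moves": [[[0.0345, 0.0125, 0, 0, 0, 0, 0.4], [0.0345, 0.0122, 0.01, 0, 0, 0, 0.4], [0, 0, 0.035, 0, 0, -0.033, 0.4], [0, 0, 0.035, 0, 0, 0, 0.4], [0, 0, 0.01, 0, 0, 0, 0.4], [0, 0, 0, 0, 0, 0, 0.4]]]}}

```text
time: 9.85
ee_pos: [0.6041, 0.2625, 0.0956]
eef_rot: [0.736, 0.677, -0.001, -0.0]
ft_force: [-0.0, -0.3, 0.5]
width: 0.035
grip_force: 0.0
```

```bash
cat > g2.py <<'E'
from h import *
s,im=snap('wrist','w7.png'); print(s['ee_pos'],s['eef_rot'])
h=cv2.cvtColor(im,cv2.COLOR_RGB2HSV).astype(int); m=(h[:,:,0]>5)&(h[:,:,0]<20)&(h[:,:,1]>150)&(h[:,:,2]>80); m[:,:290]=0;m[:,360:]=0
for y in range(100,232,6):
    x=np.nonzero(m[y])[0]
    if len(x): P=onz('wrist',((x.min()+x.max())/2,y),.06,s); print(y,x.min(),x.max(),to_tool(s,P).round(4),P.round(4))
E
python3 g2.py
```

```text
[0.60414129 0.26254198 0.09555837] [ 7.36267435e-01  6.76689450e-01 -1.27608516e-03 -1.52174190e-04]
208 314 330 [ 0.0104 -0.0006  0.0355] [0.6044 0.2729 0.06  ]
214 314 330 [ 0.0061 -0.0006  0.0355] [0.604  0.2686 0.06  ]
220 314 330 [ 0.0017 -0.0006  0.0356] [0.6036 0.2642 0.06  ]
226 315 330 [-0.0027 -0.0002  0.0356] [0.6036 0.2598 0.06  ]
```

>>> {"api": "drive_tool", "payload": {"moves": [[[0, 0, 0.03, 0, 0, 0, 0.4], [0, 0, 0.022, 0, 0, 0, 0.4], [0, 0, 0, 0, 0, 0, 0.4], [0, 0, 0, 0, 0, 0, 0], [0, 0, 0, 0, 0, 0, 0], [0, 0, 0, 0, 0, 0, 0], [0, 0, 0, 0, 0, 0, 0]]], "squeeze": 12}}

```text
time: 10.6
ee_pos: [0.6051, 0.2642, 0.0457]
eef_rot: [0.736, 0.677, 0.001, 0.0]
ft_force: [-0.4, 0.5, 3.9]
width: 0.012
grip_force: 11.9
```

>>> {"api": "drive_tool", "payload": {"moves": [[[-0.01, 0, 0, 0, 0, 0, 0], [-0.018, 0, 0, 0, 0, 0, 0], [-0.02, 0, 0, 0, 0, 0, 0], [-0.02, 0, 0, 0, 0, 0, 0], [-0.02, 0, 0, 0, 0, 0, 0], [-0.02, 0, 0, 0, 0, 0, 0], [-0.012, 0, 0, 0, 0, 0, 0], [-0.008, 0, 0, 0, 0, 0, 0], [0, 0, 0, 0, 0, 0, 0]]]}}

```text
time: 11.5
ee_pos: [0.5944, 0.1352, 0.0451]
eef_rot: [0.736, 0.677, -0.0, 0.001]
ft_force: [0.0, -1.4, 6.6]
width: 0.0121
grip_force: 12.0
```

>>> {"api": "drive_tool", "payload": {"moves": [[[0, 0, 0, 0, 0, 0, 0.35], [0, 0, 0, 0, 0, 0, 0.35], [0, 0, 0, 0, 0, 0, 0.35], [0, 0, -0.02, 0, 0, 0, 0.35], [0, 0, -0.04, 0, 0, 0, 0.4], [0.03, 0, -0.03, 0, 0, 0, 0.4], [0.02, 0, 0, 0, 0, 0, 0.4], [0, 0, 0, 0, 0, 0, 0.4]]]}}

```text
time: 12.3
ee_pos: [0.5976, 0.1903, 0.1355]
eef_rot: [0.734, 0.679, 0.001, -0.0]
ft_force: [-0.6, -0.3, -0.8]
width: 0.0348
grip_force: 0.0
```

```bash
cat > g3.py <<'E'
from h import *
s,im=snap('wrist','w8.png'); print(s['ee_pos'],s['eef_rot'])
for q,z in [('handle',.07),('comb',.006),('mouth',.006)]:
    for d in r.place_of('wrist',q)[:2]: P=onz('wrist',d['at'],z,s);print(q,round(d['conf'],2),np.round(d['at'],0),P.round(4),to_tool(s,P).round(4))
h=cv2.cvtColor(im,cv2.COLOR_RGB2HSV).astype(int); m=(h[:,:,0]>5)&(h[:,:,0]<20)&(h[:,:,1]>150)&(h[:,:,2]>80); m[:,:290]=0;m[:,360:]=0
for y in range(100,250,6):
    x=np.nonzero(m[y])[0]
    if len(x): P=onz('wrist',((x.min()+x.max())/2,y),.06,s); print(y,x.min(),x.max(),to_tool(s,P).round(4),P.round(4))
cv2.imwrite('pics/w8c.png',cv2.resize(im[60:300,200:440,::-1],None,fx=2.5,fy=2.5,interpolation=cv2.INTER_CUBIC))
E
python3 g3.py
```

```text
[0.59761905 0.19027088 0.13548482] [ 7.34302408e-01  6.78821496e-01  1.09302905e-03 -3.93798325e-04]
handle 0.91 [322. 192.] [0.5983 0.2035 0.07  ] [ 0.0131 -0.0004  0.0655]
handle 0.86 [473.   7.] [0.7297 0.3475 0.07  ] [0.1669 0.1193 0.066 ]
comb 0.79 [453.  21.] [0.7399 0.3516 0.006 ] [0.1717 0.1291 0.13  ]
comb 0.68 [ 54. 154.] [0.2579 0.2644 0.006 ] [ 0.047  -0.3446  0.1293]
mouth 0.97 [321.  86.] [0.604  0.2883 0.006 ] [ 0.0979 -0.0015  0.1297]
mouth 0.44 [322. 192.] [0.5966 0.1863 0.006 ] [-0.0044 -0.0008  0.1295]
100 317 331 [0.0831 0.0009 0.0757] [0.6051 0.2732 0.06  ]
106 317 331 [0.0784 0.0009 0.0757] [0.6047 0.2686 0.06  ]
112 317 331 [0.0738 0.0009 0.0756] [0.6044 0.2639 0.06  ]
118 317 331 [0.0692 0.0009 0.0756] [0.604  0.2593 0.06  ]
124 317 331 [0.0645 0.0009 0.0756] [0.6036 0.2547 0.06  ]
130 317 331 [0.0599 0.0009 0.0756] [0.6033 0.2501 0.06  ]
136 317 331 [0.0552 0.0009 0.0756] [0.6029 0.2454 0.06  ]
142 317 331 [0.0506 0.0009 0.0756] [0.6025 0.2408 0.06  ]
148 317 331 [0.0459 0.0009 0.0756] [0.6022 0.2361 0.06  ]
154 317 331 [0.0411 0.0009 0.0756] [0.6018 0.2314 0.06  ]
160 317 331 [0.0364 0.0009 0.0756] [0.6014 0.2266 0.06  ]
166 317 331 [0.0316 0.0009 0.0756] [0.6011 0.2219 0.06  ]
220 317 331 [-0.0135  0.0009  0.0755] [0.5976 0.1769 0.06  ]
226 317 331 [-0.0188  0.001   0.0754] [0.5972 0.1716 0.06  ]
232 317 331 [-0.0242  0.001   0.0754] [0.5968 0.1662 0.06  ]
238 318 330 [-0.0297  0.001   0.0754] [0.5963 0.1607 0.06  ]
244 318 330 [-0.0353  0.001   0.0754] [0.5959 0.1551 0.06  ]
```

View pics/w8c.png

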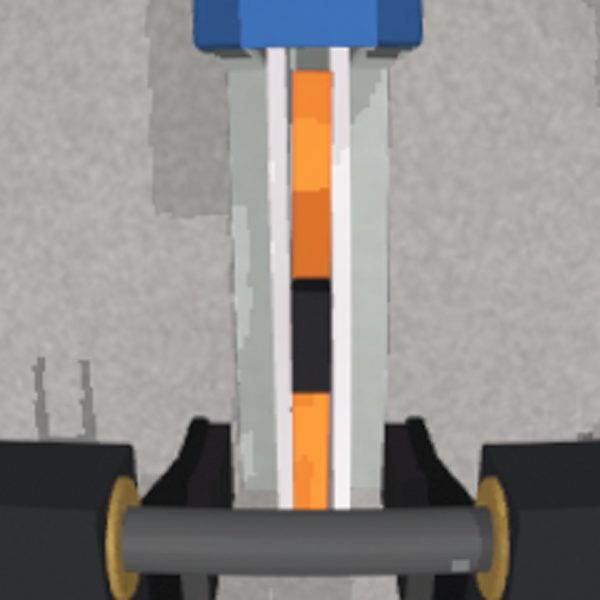

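The comb is out of the hood in the open trough. Its handle is at crop (311,335) and its far end at (311,70), about 5 mm clear of the mouth. I'll grip the handle, slide it a bit further, and lift.

>>> {"api": "drive_tool", "payload": {"moves": [[[0.0128, 0.001, 0.03, 0, 0, 0, 0.4], [0, 0, 0.03, 0, 0, 0, 0.4], [0, 0, 0.021, 0, 0, 0, 0.4], [0, 0, 0, 0, 0, 0, 0.4], [0, 0, 0, 0, 0, 0, 0.4], [0, 0, 0, 0, 0, 0, 0], [0, 0, 0, 0, 0, 0, 0], [0, 0, 0, 0, 0, 0, 0], [0, 0, 0, 0, 0, 0, 0]]], "squeeze": 25}}

```text
time: 13.4
ee_pos: [0.6005, 0.199, 0.0542]
eef_rot: [0.736, 0.677, 0.0, 0.0]
ft_force: [-0.2, -0.3, 4.7]
width: 0.0121
grip_force: 25.0
```

>>> {"api": "drive_tool", "payload": {"moves": [[[-0.005, 0, 0, 0, 0, 0, 0], [0, 0, 0, 0, 0, 0, 0], [0, 0, -0.01, 0, 0, 0, 0], [0, 0, -0.02, 0, 0, 0, 0], [0, 0, -0.03, 0, 0, 0, 0], [0, 0, -0.035, 0, 0, 0, 0], [0, 0, -0.03, 0, 0, 0, 0], [0, 0, 0, 0, 0, 0, 0]]]}}

```text
time: 14.2
ee_pos: [0.6015, 0.1948, 0.1836]
eef_rot: [0.736, 0.677, 0.003, 0.002]
ft_force: [-1.0, 0.1, -1.0]
width: 0.0116
grip_force: 25.0
```

>>> {"api": "drive_tool", "payload": {"moves": [[[-0.02, -0.01, 0, 0, 0, 0, 0], [-0.035, -0.018, 0, 0, 0, 0, 0], [-0.04, -0.021, 0, 0, 0, 0, 0], [-0.04, -0.021, 0, 0, 0, 0, 0], [-0.035, -0.018, 0, 0, 0, 0, 0], [-0.03, -0.016, 0, 0, 0, 0.035, 0], [-0.0145, -0.008, 0, 0, 0, 0.035, 0], [0, 0, 0, 0, 0, 0, 0], [0, 0, 0, 0, 0, 0, 0], [0, 0, 0, 0, 0, 0, 0]]]}}

```text
time: 15.2
ee_pos: [0.4705, -0.0086, 0.1786]
eef_rot: [0.758, 0.652, 0.0, -0.0]
ft_force: [0.2, 0.9, -0.7]
width: 0.0116
grip_force: 25.0
```

```bash
cat > k.py <<'E'
from h import *
s,im=snap('wrist','w9.png'); print(s['ee_pos'],s['eef_rot'],s['ft_force'],s['torque'],s['joint_vel'].round(3))
z0=s['ee_pos'][2]
for c,z in [('red',.046),('blue',.046)]:
    for p,a in caps(im,c,(250,0,400,280)):
        P=onz('wrist',p,z,s); print(c,a,p.round(1),P.round(4),to_tool(s,P).round(4))
h=cv2.cvtColor(im,cv2.COLOR_RGB2HSV).astype(int); m=(h[:,:,0]>5)&(h[:,:,0]<20)&(h[:,:,1]>150)&(h[:,:,2]>80); m[:,:270]=0;m[:,380:]=0
for y in list(range(60,300,10)):
    x=np.nonzero(m[y])[0]
    if len(x): P=onz('wrist',((x.min()+x.max())/2,y),z0+.006,s); print(y,x.min(),x.max(),to_tool(s,P).round(4))
ys=np.nonzero(m.any(1))[0]; print(ys.min(),ys.max(), to_tool(s,onz('wrist',(323,ys.min()-.5),z0+.006,s)).round(4))
c='side'; im2=r.camera(c); cv2.imwrite('pics/s9.png',im2[:,:,::-1])
a=im[40:300,200:440,::-1]; cv2.imwrite('pics/w9c.png',cv2.resize(a,None,fx=2.3,fy=2.3,interpolation=cv2.INTER_CUBIC))
E
python3 k.py
```

```text
[ 0.47049771 -0.00864745  0.17861118] [ 7.58217700e-01  6.52001373e-01  3.13268940e-04 -1.78494144e-04] [ 0.19902152  0.8911071  -0.72592512] [-0.01449165 -0.08340342  0.04276043] [-0.004  0.005  0.002 -0.001  0.     0.001  0.004]
blue 180 [336.5 122. ] [0.4928 0.0522 0.046 ] [0.0634 0.0129 0.1327]
100 312 333 [ 0.0811 -0.0002 -0.0059]
110 311 333 [ 0.076  -0.0005 -0.0059]
120 311 334 [ 0.071  -0.0002 -0.0059]
130 311 333 [ 0.0659 -0.0005 -0.006 ]
140 311 333 [ 0.0607 -0.0005 -0.006 ]
150 311 333 [ 0.0556 -0.0005 -0.006 ]
160 311 333 [ 0.0504 -0.0005 -0.006 ]
170 311 333 [ 0.0451 -0.0005 -0.006 ]
180 312 333 [ 0.0398 -0.0002 -0.006 ]
190 312 333 [ 0.0344 -0.0002 -0.006 ]
200 312 333 [ 0.0289 -0.0002 -0.006 ]
210 312 333 [ 0.0233 -0.0002 -0.006 ]
290 314 331 [-0.0278 -0.0002 -0.006 ]
0 316 [ 1.345e-01  1.000e-04 -5.900e-03]
```

View pics/w9c.png

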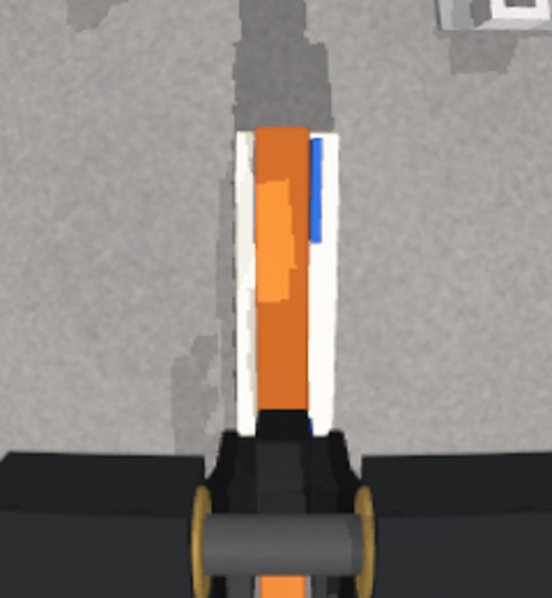

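The comb's far end is at crop (282,127) and its handle edge at (282,410), so its origin sits about 3 mm ahead of the tool, in line with the cassette. I'll make a small correction, lower to just above the horns, and look again.

>>> {"api": "drive_tool", "payload": {"moves": [[[-0.0003, 0.0014, 0.01, 0, 0, 0.007, 0], [0, 0, 0.02, 0, 0, 0, 0], [0, 0, 0.01, 0, 0, 0, 0], [0, 0, 0.005, 0, 0, 0, 0], [0, 0, 0, 0, 0, 0, 0], [0, 0, 0, 0, 0, 0, 0], [0, 0, 0, 0, 0, 0, 0]]]}}

```text
time: 16.0
ee_pos: [0.4717, -0.0107, 0.1342]
eef_rot: [0.761, 0.648, 0.0, 0.0]
ft_force: [-0.3, -0.2, -1.0]
width: 0.0119
grip_force: 25.0
```

```bash
sed -i "s/w9.png/w10.png/;s/w9c/w10c/;s/s9/s10/" k.py; python3 k.py | grep -v "^1[0-9]0\|^200"; python3 - <<'E'
from h import *
a=cv2.imread('pics/s10.png')[140:240,280:400]; b=cv2.resize(a,None,fx=4,fy=4,interpolation=cv2.INTER_CUBIC)
w=cv2.imread('pics/w10c.png')[:460,140:420]; w=cv2.resize(w,(244,400))
cv2.imwrite('pics/v10.png',np.hstack([b,w]))
E
```

```text
[ 0.47173297 -0.01066074  0.13418936] [7.61349897e-01 6.48340988e-01 3.35951776e-04 4.29789598e-04] [-0.29180052 -0.21931534 -1.03909751] [-0.04606003 -0.07263632  0.01022994] [ 0.001 -0.002 -0.001  0.002  0.001 -0.004  0.002]
blue 252 [307.1 122.6] [0.4696 0.0556 0.046 ] [ 0.0651 -0.0127  0.0882]
blue 262 [336.9 122.8] [0.4933 0.0515 0.046 ] [0.0648 0.0113 0.0882]
210 312 333 [ 0.0233 -0.0002 -0.006 ]
290 314 331 [-0.0279 -0.0002 -0.006 ]
96 316 [ 0.0834  0.     -0.006 ]
```

View pics/v10.png

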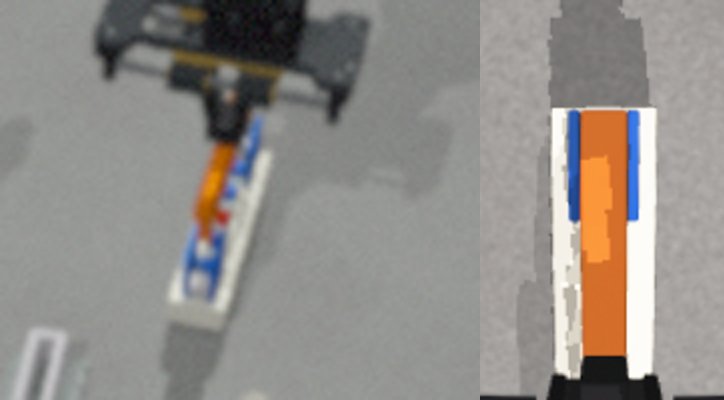

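The horns are symmetric about the comb: their pixel midpoint is 322.0 against 322.5 for the comb. A +1.5 mm shift along the row is needed.

>>> {"api": "drive_tool", "payload": {"moves": [[[0.0015, 0, 0, 0, 0, 0, 0], [0, 0, 0.012, 0, 0, 0, 0], [0, 0, 0.015, 0, 0, 0, 0], [0, 0, 0.012, 0, 0, 0, 0], [0, 0, 0.006, 0, 0, 0, 0], [0, 0, 0, 0, 0, 0, 0], [0, 0, 0, 0, 0, 0, 0]]]}}

```text
time: 16.8
ee_pos: [0.4717, -0.0091, 0.0887]
eef_rot: [0.761, 0.648, 0.0, 0.0]
ft_force: [0.4, 0.7, -0.0]
width: 0.0116
grip_force: 25.0
```

>>> {"api": "drive_tool", "payload": {"moves": [[[0, 0, 0.003, 0, 0, 0, 0], [0, 0, 0.003, 0, 0, 0, 0], [0, 0, 0.003, 0, 0, 0, 0], [0, 0, 0.003, 0, 0, 0, 0], [0, 0, 0, 0, 0, 0, 0]]]}}

```text
time: 17.3
ee_pos: [0.4713, -0.0092, 0.0761]
eef_rot: [0.761, 0.648, -0.0, -0.0]
ft_force: [-0.6, 0.1, -1.1]
width: 0.0116
grip_force: 25.0
```

>>> {"api": "drive_tool", "payload": {"moves": [[[0, 0, 0.004, 0, 0, 0, 0], [0, 0, 0.004, 0, 0, 0, 0], [0, 0, 0.003, 0, 0, 0, 0], [0, 0, 0.001, 0, 0, 0, 0], [0, 0, 0, 0, 0, 0, 0]]]}}

```text
time: 17.8
ee_pos: [0.4714, -0.0092, 0.0644]
eef_rot: [0.761, 0.648, -0.0, -0.0]
ft_force: [-0.2, -0.2, -0.2]
width: 0.0116
grip_force: 25.0
```

>>> {"api": "drive_tool", "payload": {"moves": [[[0, 0, 0.001, 0, 0, 0, 0], [0, 0, 0.0005, 0, 0, 0, 0], [0, 0, 0, 0, 0, 0, 0]]]}}

```text
time: 18.1
ee_pos: [0.4715, -0.0092, 0.0631]
eef_rot: [0.761, 0.648, 0.0, 0.0]
ft_force: [-0.3, 0.6, -1.0]
width: 0.0117
grip_force: 25.0
```

>>> {"api": "drive_tool", "payload": {"moves": [[[0, 0, 0.0005, 0, 0, 0, 0], [0, 0, 0.0005, 0, 0, 0, 0], [0, 0, 0.0005, 0, 0, 0, 0], [0, 0, 0, 0, 0, 0, 0], [0, 0, 0, 0, 0, 0, 0]]]}}

```text
time: 18.6
ee_pos: [0.4716, -0.0093, 0.0621]
eef_rot: [0.761, 0.648, -0.0, 0.0]
ft_force: [-3.8, -0.2, 7.4]
width: 0.0118
grip_force: 25.0
```

Contact comes exactly at the expected home height (0.0622). Release and retreat.

>>> {"api": "drive_tool", "payload": {"moves": [[[0, 0, -0.0005, 0, 0, 0, 0], [0, 0, 0, 0, 0, 0, 0.3], [0, 0, 0, 0, 0, 0, 0.3], [0, 0, 0, 0, 0, 0, 0.3], [0, 0, -0.015, 0, 0, 0, 0.35], [0, 0, -0.035, 0, 0, 0, 0.35], [-0.02, 0, -0.05, 0, 0, 0, 0.35], [-0.05, 0, -0.02, 0, 0, 0, 0.35], [0, 0, 0, 0, 0, 0, 0.35], [0, 0, 0, 0, 0, 0, 0.35]]]}}

```text
time: 19.6
ee_pos: [0.4612, -0.0743, 0.1772]
eef_rot: [0.762, 0.647, 0.0, 0.0]
ft_force: [-0.1, 0.1, 0.1]
width: 0.0301
grip_force: 0.0
```

```bash
python3 - <<'E'
from h import *
s,im=snap('wrist','w12.png'); im2=r.camera('side'); print(s['ee_pos'],s['ft_force'])
C=np.array([.4720,-.0059,0]); Rz=R.from_euler('z',-9,degrees=True)
for n,p in [('end+',(0,.08,.068)),('end-',(0,-.08,.068)),('handle',(0,0,.088))]: print(n,proj('wrist',C+Rz.apply(p),s).round(1))
a=cv2.resize(im[60:240,230:410,::-1],None,fx=2.2,fy=2.2,interpolation=cv2.INTER_CUBIC); b=cv2.resize(im2[160:240,290:370,::-1],(396,396),interpolation=cv2.INTER_CUBIC)
cv2.imwrite('pics/v12.png',np.hstack([a,b]))
E
```

```text
[ 0.46115594 -0.0743025   0.17723886] [-0.09685785  0.10240052  0.11315628]
end+ [321.9  27.4]
end- [322.9 204.2]
handle [322.4 117.3]
```

View pics/v12.png

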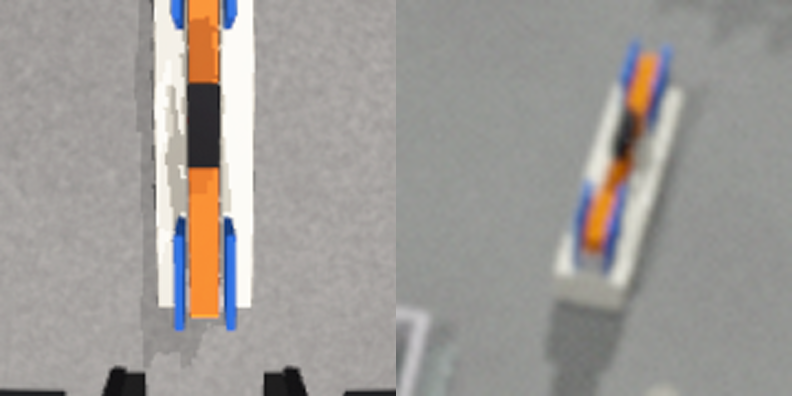

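The comb's near end is at row 204.5 (204.2 predicted) and its handle centre at 117 (117.3 predicted). It sits between the horns, so it is home and level.

```bash
python3 -c "
from bench import r
print(r.close_job())"
```

```text
the job is handed in; nothing more can be done
None
```

The red-capped vial is fully down in the cassette's middle pocket and the orange comb is fitted over the row, home and level; the job was handed in at about 20 s of the 64 s allowed.

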